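# Flip the sorted-markers of the shell trays

## Robot

A 7-joint arm with a two-finger parallel gripper is mounted at the origin on the work surface. World frame = base frame: x ahead of the robot, y to its left, z up, the work surface at z = 0. Lengths are in m, angles in rad, forces in N, time in s.
With the tool pointing down it reaches from about 0.4 to 0.85 m from the base axis. Payload 10.4 kg.
Tool frame: the origin (TCP) lies on the mounting face of the last link; the fingertips stand r.tips_ahead ahead of it and the grasp point (between the pads) lies 164 mm ahead of it (r.tips_ahead is the distance from the TCP to the fingertips, in m); z points along the fingers, y is the line along which they close (so a half turn about z gives the same grasp; the last joint's range is limited). The gripper opens to 87 mm and grips with 3 to 60 N. Pads are 19 mm wide; open, the fingers measure 117 mm over their backs; the gripper's body (75 mm by 190 mm) begins 51 mm behind the grasp point.
Start: joints at [1.209, 0.332, -0.065, 1.46, 0.022, 1.35, -0.088], TCP at [0.208, -0.589, 0.405] pointing down, gripper open.
Joint ranges: [-2.6, 2.6], [-0.5, 2.12], [-1.47, 1.34], [0.16, 2.42], [-1.27, 4.41], [0.06, 2.06], [-2.6, 2.6]. Speed limits (rad/s): [2.22, 2.22, 2.79, 2.79, 3.14, 3.14, 3.14].

## Interface

Orientations are given as a unit quaternion [x, y, z, w].
In Python, from bench import telemetry, imaging, job, r gives the robot as it stands.
- The arm moves only by the tool move_arm, never from a script. Its argument "steps" is a list of rows, each an object of numbers: "dx", "dy", "dz": the shift along the tool's x, y, z in cm; "spin": the turn about the tool's z in rad. In form: [{"dx": .., "dy": .., "dz": .., "spin": ..}, ...]. A call has 1 to 12 rows; each row shifts and turns the commanded pose from where the row before left it, along the tool's axes as they then stand; what a row does not reach is not made up. A row lasts 1/10 s, in which the tool goes at most 50 mm and 8.59 degrees, less where a joint would pass 70% of its speed; a pose out of reach is approached as far as the arm can. A call with a gripper value outside its range is refused whole. "claw" is the finger opening in cm, from 0 to 8.7, set as the call begins (left out, the last holds). The fingers move at their own pace and stop on an object; "squeeze" is the grip in N (left out, the last holds). Time passes only in rows, so rows that do not move let the fingers close. It gives the time, the measured TCP pose, the force, the opening and the grip force at its end, in the units of the state.
- telemetry.read_state(): the state, without advancing time (a new reading comes with each control period).
- imaging.camera(name): name is "side" or "top"; returns a dict with "img" (420x560x3 uint8, red, green, blue), "camera_matrix" (3x3 intrinsics, pixels), "D" ([k1, k2, p1, p2, k3] as OpenCV has them; the pictures are not rectified), "R" (3x3) and "t" (3): a world point X has camera coordinates R X + t. Camera axes: x right, y down, z forward; pixel columns grow to the right and rows downward; lengths in m; the calibration is good to about 2 mm. A picture is of the moment at which its call begins. There is no depth.
- job.close_job(): hands the job in; it is judged then, once.
The state is a dict: "time": time; "joint_positions": joint angles; "joint_vel": joint speeds; "joint_torque": joint torques, N m; "ee_pos": TCP position; "eef_rot": TCP orientation; "ft_force": force on the tool from outside, world axes, zero at the start; "torque": the same for the moment, N m; "width": finger opening in m; "grip_force": force on a finger pad.
Only numpy, scipy, OpenCV 4.12 (cv2) and the standard library are available. Lean on these libraries where they do the work, as an engineer would, in place of code of your own. Each camera call takes 0.05 s, during which the arm holds its last target. There are 200 camera calls.

## Task

The snail shells and the flat half shells are sorted, the stones are not: at each of the two shell trays, push the hinged flag of the little marker stand in front of it right over its pivot, until it lies flat on the other side with its raised-disc face up, and leave the stone tray's flag as it is. Push gently with a fingertip or the outside of the fingers, by the thumb tab for instance: pinch and lift nothing. Leave the loose stands standing where they are, and disturb nothing else on the table.

Things in the scene. Friction and masses are not known exactly. Their poses are not given: they have to be found in the camera images.
- stand_snail: loose marker stand (0.7-0.9 kg) on the robot side of the snail tray. Origin: on the table, below the flag's pivot. Steel base 8 mm thick, x -65 to +35, y -60 to +60 mm. Two posts (6 mm in x, 16 mm in y, 62 mm tall) at x = +-33 mm carry a level axle along its x, 55 mm above the table. Flag and thumb tab turn together on it; released short of upright the flag falls back, past it it falls over, damped, in about 1 s
- tab_snail (a point): middle of the thumb tab, 25 mm from the axle: plate 22 mm wide (stand x -68 to -46 mm, outside the posts), 5 mm thick, reaching 38 mm from the axle. It runs 60 deg ahead of the flag: at flag 0 it leans 60 deg above level to the stand's +y (tip 19 mm to +y, 33 mm over the axle). Push it (0.5-1 N) towards -y, then a little below axle height, to take the flag past upright
- flag_snail (a joint): angle (rad) of the white flag of the snail tray's stand about its axle: 0 = flat towards the stand's +y, blank face up (start); 1.57 = upright; 3.14 (stop) = flat towards -y, raised disc up. Plate 52 mm wide (x), 4 mm thick, reaching 55 mm from the axle; the disc is 32 mm wide, 2 mm high
- stand_half: loose marker stand (0.7-0.9 kg) on the robot side of the flat half-shell tray. Origin: on the table, below the flag's pivot. Steel base 8 mm thick, x -65 to +35, y -60 to +60 mm. Two posts (6 mm in x, 16 mm in y, 62 mm tall) at x = +-33 mm carry a level axle along its x, 55 mm above the table. Flag and thumb tab turn together on it; released short of upright the flag falls back, past it it falls over, damped, in about 1 s
- tab_half (a point): middle of the thumb tab, 25 mm from the axle: plate 22 mm wide (stand x -68 to -46 mm, outside the posts), 5 mm thick, reaching 38 mm from the axle. It runs 60 deg ahead of the flag: at flag 0 it leans 60 deg above level to the stand's +y (tip 19 mm to +y, 33 mm over the axle). Push it (0.5-1 N) towards -y, then a little below axle height, to take the flag past upright
- flag_half (a joint): angle (rad) of the white flag of the flat half-shell tray's stand about its axle: 0 = flat towards the stand's +y, blank face up (start); 1.57 = upright; 3.14 (stop) = flat towards -y, raised disc up. Plate 52 mm wide (x), 4 mm thick, reaching 55 mm from the axle; the disc is 32 mm wide, 2 mm high
- stand_stone: loose marker stand (0.7-0.9 kg) on the robot side of the stone tray. Origin: on the table, below the flag's pivot. Steel base 8 mm thick, x -65 to +35, y -60 to +60 mm. Two posts (6 mm in x, 16 mm in y, 62 mm tall) at x = +-33 mm carry a level axle along its x, 55 mm above the table. Flag and thumb tab turn together on it; released short of upright the flag falls back, past it it falls over, damped, in about 1 s
- tab_stone (a point): middle of the thumb tab, 25 mm from the axle: plate 22 mm wide (stand x -68 to -46 mm, outside the posts), 5 mm thick, reaching 38 mm from the axle. It runs 60 deg ahead of the flag: at flag 0 it leans 60 deg above level to the stand's +y (tip 19 mm to +y, 33 mm over the axle). Push it (0.5-1 N) towards -y, then a little below axle height, to take the flag past upright
- flag_stone (a joint): angle (rad) of the white flag of the stone tray's stand about its axle: 0 = flat towards the stand's +y, blank face up (start); 1.57 = upright; 3.14 (stop) = flat towards -y, raised disc up. Plate 52 mm wide (x), 4 mm thick, reaching 55 mm from the axle; the disc is 32 mm wide, 2 mm high
- tray_snail: fixed open cardboard tray 160 (x) x 200 (y) x 60 mm high holding small spiral snail shells; origin: middle of its underside; its marker stand is about 175 mm from it on its robot side
- tray_half: fixed open cardboard tray 160 (x) x 200 (y) x 60 mm high holding flat, shallow half shells; origin: middle of its underside; its marker stand is about 175 mm from it on its robot side
- tray_stone: fixed open cardboard tray 160 (x) x 200 (y) x 60 mm high holding grey angular stones; origin: middle of its underside; its marker stand is about 175 mm from it on its robot side
- jar: loose bystander: small clear jar with white lid, 38 mm wide, 55 mm tall, origin at its underside; leave it
- finds_box: loose bystander: small open cardboard box 45 x 45 x 25 mm, origin at its underside; leave it
- pebble: loose bystander: grey stone 36 x 30 x 24 mm, origin at its underside; leave it
- tweezers: loose bystander: steel tweezers 120 mm long, 7 mm high, lying along its x; leave them
- brush: loose bystander: brush 140 mm long, lying along its x; leave it
- loupe: loose bystander: black ring-shaped loupe 44 mm wide, 28 mm tall, origin at its underside; leave it

How it is judged:
At the end, for the whole second after the job is handed in: Flags of the snail and half-shell trays at 2.95 rad or more (flat on the other side, within 0.19 rad) and the stone tray's below 0.2 rad, all at rest; the three stands level (0.05 rad) and, like the bystanders, within 30 mm of where they began (value of joint each of flag_snail, flag_half above 2.95 rad and value of joint flag_stone below 0.2 rad and velocity of joint each of flag_snail, flag_half, flag_stone below 0.1 rad/s and distance of each of stand_snail, stand_half, stand_stone, jar, finds_box, pebble, tweezers, brush, loupe from where it was at the start of the episode below 0.03 m and angle between each of stand_snail, stand_half, stand_stone's own z axis and vertical below 0.05 rad); the robot touches nothing.
It fails at once if a marker stand is lifted off the table or tipped (height (world z) of any of stand_snail, stand_half, stand_stone above 0.012 m or angle between any of stand_snail, stand_half, stand_stone's own z axis and vertical above 0.25 rad).
It fails at once if a flag or stand is pinched or pressed hard (over 20 N from the fingers) (contact force between the fingers and stand_snail above 20 N or contact force between the fingers and stand_half above 20 N or contact force between the fingers and stand_stone above 20 N).
It fails at once if the stone tray's flag is turned up (over 0.6 rad) (value of joint flag_stone above 0.6 rad).
It fails at once if a bystander is moved more than 30 mm or lifted (distance of any of jar, finds_box, pebble, tweezers, brush, loupe from where it was at the start of the episode above 0.03 m or height (world z) of any of jar, finds_box, pebble, tweezers, brush, loupe above 0.015 m).
It also fails if it takes over 51 s, if anything falls off the work surface, if the arm or the gripper's body presses on something with over 40 N, if the wrist force passes 120 N, or if a joint passes its speed limit or range.

## Working session

There is one attempt and no reset: what is moved stays moved. The work goes in short steps, Python scripts to look and compute and a tool call to move; the robot and the scene stay as the last step left them, time stands still between calls to the robot, and variables do not carry over. Pictures are saved under pics/ and viewed, at most 10 in all, crops included, and the job is handed in when it is done.

Besides the shell and the picture viewer there is one more tool, called after "Call:" as name(argument=value, ...) on one line, values as JSON. move_arm: Moves the arm, as the interface text tells. Its arguments: {"type":"object","properties":{"steps":{"type":"array","items":{"type":"object","properties":{"dx":{"type":"number"},"dy":{"type":"number"},"dz":{"type":"number"},"spin":{"type":"number"}}}},"claw":{"type":"number"},"squeeze":{"type":"number"}},"required":["steps"]}

```bash
mkdir -p pics; python3 - <<'E'
from bench import telemetry, imaging, r
import cv2,numpy as np,pickle
s=telemetry.read_state();print(s['time'],s['ee_pos'],s['eef_rot'],s['width'],r.tips_ahead)
d={}
for n in('top','side'):
    c=imaging.camera(n);d[n]=c;cv2.imwrite(f'pics/{n}0.png',c['img'][:,:,::-1]);print(n,np.round(c['camera_matrix'],1).tolist(),c['D'],np.round(-np.array(c['R']).T@c['t'],3))
pickle.dump(d,open('c0.pkl','wb'))
E
```

```text
0.0 [ 0.20767963 -0.58935359  0.40398145] [ 9.85689215e-01  1.68571386e-01 -1.45100925e-04 -6.61635566e-04] 0.08704942121790366 0.1822
top [[509.5, 0.0, 279.4], [0.0, 509.5, 210.1], [0.0, 0.0, 1.0]] [-0.02235647  0.          0.          0.          0.        ] [ 0.456 -0.029  1.258]
side [[381.1, 0.0, 280.7], [0.0, 381.1, 210.8], [0.0, 0.0, 1.0]] [-0.05804489  0.          0.          0.          0.        ] [0.019 0.6   0.566]
```

View pics/top0.png

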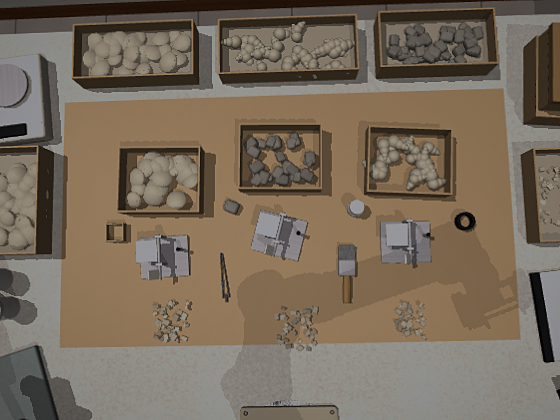

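View pics/side0.png

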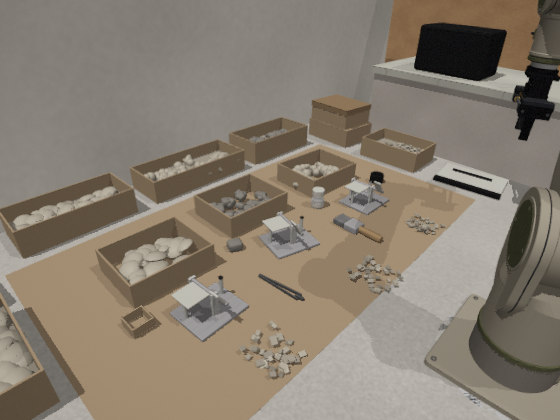

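```bash
python3 - <<'E'
import cv2,numpy as np,pickle
d=pickle.load(open('c0.pkl','rb'));t=d['top']['img'][:,:,::-1];s=d['side']['img'][:,:,::-1]
f=lambda i,x,y,w=76,h=58:cv2.resize(i[y:y+h,x:x+w],(400,300),interpolation=cv2.INTER_CUBIC)
cv2.imwrite('pics/crops.png',np.vstack([np.hstack([f(t,125,225),f(t,370,213)]),np.hstack([f(s,165,270,80,60),f(s,325,165,80,60)])]))
E
```

```text
(no output)
```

View pics/crops.png

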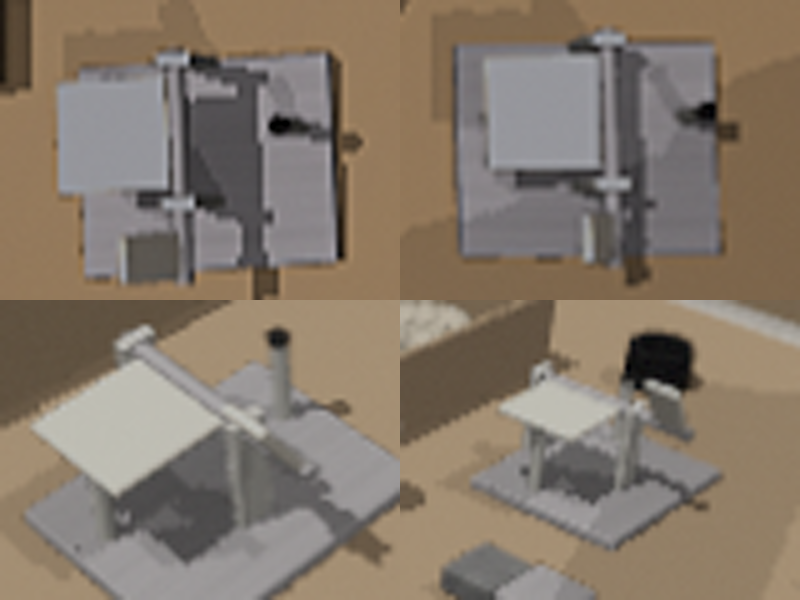

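```bash
cat >h.py <<'E'
import cv2,numpy as np
def ray(c,px,z):
    K=np.array(c['camera_matrix']);R=np.array(c['R']);t=np.array(c['t'])
    u=cv2.undistortPoints(np.array(px,float).reshape(-1,1,2),K,np.array(c['D']))[:,0]
    v=np.c_[u,np.ones(len(u))]@R; o=-R.T@t
    return o+v*((z-o[2])/v[:,2])[:,None]
E
python3 - <<'E'
import pickle,numpy as np
from h import ray
d=pickle.load(open('c0.pkl','rb'))
def P(c,o,q,sx,sy,z): 
    q=np.array(q,float); return ray(c,np.c_[(q[:,0]+.5)/sx-.5+o[0],(q[:,1]+.5)/sy-.5+o[1]],z)[:,:2]
sx,sy=400/76,300/58
T=d['top'];S=d['side']
for n,o,posts,base,flag,tab,sid,so,sflag in (
 ('half',(125,225),[(173,58),(180,203)],[(82,65),(325,52),(340,262),(85,277)],[(57,85),(163,80),(168,188),(60,193)],[(120,258)],[(134,40),(238,116)],(165,270),[(30,428-300),(118,495-300)]),
 ('snail',(370,213),[(208,38),(213,184)],[(57,45),(317,45),(322,255),(60,255)],[(86,55),(200,54),(205,170),(88,170)],[(183,237)],[(542-400,72),(633-400,108)],(325,165),[(500-400,408-300),(573-400,440-300)])):
    p=P(T,o,posts,sx,sy,.062);b=P(T,o,base,sx,sy,.008);f=P(T,o,flag,sx,sy,.057);e=p[0]-p[1]
    print(n,'posts',p.round(4).tolist(),'len',np.linalg.norm(e).round(4),'yaw',np.arctan2(e[1],e[0]).round(3),'mid',p.mean(0).round(4))
    e=b[0]-b[3]; w=b[1]-b[0]
    yw=np.arctan2(b[0]+b[1]-b[2]-b[3],1)
    m=(b[0]+b[1]-b[2]-b[3])/2;y=np.arctan2(m[1],m[0]);w=(b[0]+b[3]-b[1]-b[2])/2
    print(' base len',np.linalg.norm(m).round(4),np.linalg.norm(w).round(4),'yaw',y.round(3),np.arctan2(-w[0],w[1]).round(3),'org',(b.mean(0)+.015*np.array([np.cos(y),np.sin(y)])).round(4))
    m=(f[0]+f[1]-f[2]-f[3])/2;w=(f[0]+f[3]-f[1]-f[2])/2
    print(' flag',np.linalg.norm(m).round(4),np.linalg.norm(w).round(4),'yaw',np.arctan2(m[1],m[0]).round(3),np.arctan2(-w[0],w[1]).round(3),'cen',f.mean(0).round(4),'tab tip',P(T,o,tab,sx,sy,.088).round(4))
    p=P(S,so,sid,5,5,.062);print(' side posts',p.round(4).tolist(),'mid',p.mean(0).round(4),'flagcorners',P(S,so,sflag,5,5,.057).round(4).tolist())
E
```

```text
half posts [[0.5243, 0.2979], [0.4581, 0.2946]] len 0.0663 yaw 0.05 mid [0.4912 0.2962]
 base len 0.1005 0.1179 yaw 0.043 0.035 org [0.4916 0.2967]
 flag 0.0496 0.0489 yaw 0.041 0.025 cen [0.4892 0.327 ] tab tip [[0.4342 0.3141]]
 side posts [[0.5226, 0.3011], [0.4606, 0.2985]] mid [0.4916 0.2998] flagcorners [[0.5145, 0.3546], [0.4633, 0.3511]]
snail posts [[0.5476, -0.2956], [0.4817, -0.2947]] len 0.0659 yaw -0.013 mid [ 0.5147 -0.2952]
 base len 0.0988 0.1202 yaw -0.027 -0.024 org [ 0.5143 -0.2968]
 flag 0.0524 0.0512 yaw -0.015 -0.019 cen [ 0.515  -0.2671] tab tip [[ 0.4582 -0.275 ]]
 side posts [[0.545, -0.2897], [0.4822, -0.2896]] mid [ 0.5136 -0.2897] flagcorners [[0.541, -0.2419], [0.4898, -0.24]]
```

Call:
move_arm(claw=0, steps=[{"spin": 0.113},{"spin": 0.113},{"spin": 0.113},{"dx": 2.5,"dy": -3.4},{"dx": 2.5,"dy": -3.4},{"dx": 2.5,"dy": -3.4},{"dx": 2.5,"dy": -3.4},{"dx": 2.5,"dy": -3.4},{"dx": 2.5,"dy": -3.4},{"dx": 2.5,"dy": -3.4},{"dx": 2.5,"dy": -3.4},{"dx": 2.5,"dy": -3.4}])

```text
$.steps[0]: bad value
```

Call:
move_arm(steps=[{},{}])

```text
$.steps[0]: bad value
```

```bash
python3 - <<'E'
from bench import telemetry, r
print(telemetry.read_state(),r.tips_ahead)
E
```

```text
{'time': 0.1, 'joint_positions': array([ 1.20938205,  0.33274481, -0.06470768,  1.46082137,  0.02162688,
        1.34992846, -0.0884766 ]), 'joint_vel': array([ 0.00029626, -0.00104797,  0.00017793, -0.00087079,  0.00071275,
        0.00055734,  0.00140612]), 'joint_torque': array([ 1.34452875e-03, -6.24545574e+01,  2.45844695e-02, -3.90717030e+01,
       -6.14397973e-02,  3.66533536e-02,  4.94739447e-05]), 'ee_pos': array([ 0.20769722, -0.58935409,  0.40409046]), 'eef_rot': array([ 9.85680078e-01,  1.68625090e-01, -1.40603573e-04, -5.86210100e-04]), 'ft_force': array([-0.91847368,  0.56976444, -0.61247703]), 'torque': array([ 0.05309911, -0.02538274,  0.01570232]), 'grip_force': 0.0, 'width': 0.08732660690249074} 0.1822
```

All four keys are needed in each row.

Call:
move_arm(claw=0, steps=[{"dx": 0,"dy": 0,"dz": 0,"spin": 0.113},{"dx": 0,"dy": 0,"dz": 0,"spin": 0.113},{"dx": 0,"dy": 0,"dz": 0,"spin": 0.113},{"dx": 2.5,"dy": -3.4,"dz": 0,"spin": 0},{"dx": 2.5,"dy": -3.4,"dz": 0,"spin": 0},{"dx": 2.5,"dy": -3.4,"dz": 0,"spin": 0},{"dx": 2.5,"dy": -3.4,"dz": 0,"spin": 0},{"dx": 2.5,"dy": -3.4,"dz": 0,"spin": 0},{"dx": 2.5,"dy": -3.4,"dz": 0,"spin": 0},{"dx": 2.5,"dy": -3.4,"dz": 0,"spin": 0},{"dx": 2.5,"dy": -3.4,"dz": 0,"spin": 0},{"dx": 2.5,"dy": -3.4,"dz": 0,"spin": 0}])

```text
time: 1.3
ee_pos: [0.4334, -0.2819, 0.4046]
eef_rot: [1.0, -0.0, -0.0, 0.0]
ft_force: [0.6, -0.5, 0.5]
width: 0.0028
grip_force: 0.0
```

Call:
move_arm(steps=[{"dx": 0,"dy": 0,"dz": 0,"spin": 0},{"dx": 0,"dy": 0,"dz": 0,"spin": 0}])

```text
time: 1.5
ee_pos: [0.4331, -0.2828, 0.4045]
eef_rot: [1.0, 0.001, -0.0, -0.0]
ft_force: [-0.3, -0.6, -0.2]
width: 0.0007
grip_force: 0.0
```

```bash
python3 - <<'E'
from bench import telemetry, r
print(telemetry.read_state(),r.tips_ahead)
E
```

```text
{'time': 1.5, 'joint_positions': array([ 0.76439849,  0.11203583, -0.29421998,  1.73016518,  0.03377296,
        1.30479913, -1.10581849]), 'joint_vel': array([ 0.02750229,  0.00037777,  0.0379164 , -0.00054412,  0.0061302 ,
        0.00012291,  0.00534959]), 'joint_torque': array([ -2.4518998 , -45.97702503,  -3.22799586, -38.75684023,
        -0.39822411,  -0.08568687,  -0.1942085 ]), 'ee_pos': array([ 0.43313031, -0.28282575,  0.40450252]), 'eef_rot': array([ 9.99999489e-01,  9.77663410e-04, -2.52094792e-04, -4.05991044e-05]), 'ft_force': array([-0.30433988, -0.58539246, -0.16034695]), 'torque': array([-0.04170549,  0.06246094, -0.00343192]), 'grip_force': 0.0, 'width': 0.0006607244686523348} 0.1822
```

Call:
move_arm(steps=[{"dx": 1.2,"dy": -1.8,"dz": 0,"spin": 0},{"dx": 1.2,"dy": -1.8,"dz": 0,"spin": 0},{"dx": 0,"dy": 0,"dz": 2,"spin": 0},{"dx": 0,"dy": 0,"dz": 2,"spin": 0},{"dx": 0,"dy": 0,"dz": 2,"spin": 0},{"dx": 0,"dy": 0,"dz": 2,"spin": 0},{"dx": 0,"dy": 0,"dz": 2,"spin": 0},{"dx": 0,"dy": 0,"dz": 2,"spin": 0},{"dx": 0,"dy": 0,"dz": 2,"spin": 0},{"dx": 0,"dy": 0,"dz": 1.2,"spin": 0},{"dx": 0,"dy": 0,"dz": 0,"spin": 0},{"dx": 0,"dy": 0,"dz": 0,"spin": 0}])

```text
time: 2.7
ee_pos: [0.4567, -0.2482, 0.2533]
eef_rot: [1.0, -0.001, 0.0, 0.0]
ft_force: [0.9, -0.3, 0.4]
width: 0.0003
grip_force: 0.0
```

```bash
python3 - <<'E'
from bench import imaging
import cv2,numpy as np
t=imaging.camera('top')['img'];s=imaging.camera('side')['img']
f=lambda i,x,y:cv2.resize(i[y:y+90,x:x+80,::-1],(400,450),interpolation=cv2.INTER_CUBIC)
cv2.imwrite('pics/chk1.png',np.hstack([f(t,365,195),f(s,325,130)]))
E
```

```text
(no output)
```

View pics/chk1.png

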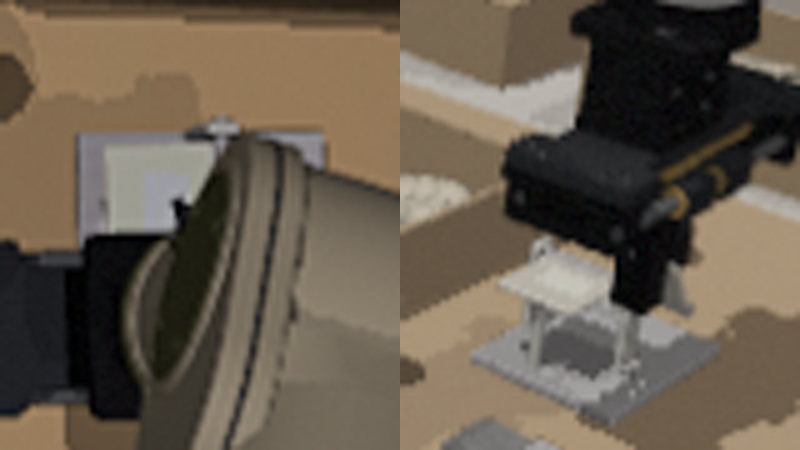

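Call:
move_arm(steps=[{"dx": 0,"dy": 0,"dz": 0.5,"spin": 0},{"dx": 0,"dy": 0.5,"dz": 0,"spin": 0},{"dx": 0,"dy": 0.5,"dz": 0,"spin": 0},{"dx": 0,"dy": 0.5,"dz": 0,"spin": 0},{"dx": 0,"dy": 0.5,"dz": 0,"spin": 0},{"dx": 0,"dy": 0.5,"dz": 0,"spin": 0},{"dx": 0,"dy": 0.5,"dz": 0,"spin": 0},{"dx": 0,"dy": 0.5,"dz": 0,"spin": 0},{"dx": 0,"dy": 0.5,"dz": 0,"spin": 0}])

```text
time: 3.7
ee_pos: [0.4568, -0.2878, 0.2477]
eef_rot: [1.0, -0.0, -0.0, -0.0]
ft_force: [-1.0, 2.6, -1.1]
width: 0.0002
grip_force: 0.8
```

Call:
move_arm(steps=[{"dx": 0,"dy": 0.4,"dz": 0,"spin": 0},{"dx": 0,"dy": 0.4,"dz": 0,"spin": 0},{"dx": 0,"dy": 0.4,"dz": 0,"spin": 0},{"dx": 0,"dy": 0.4,"dz": 0.1,"spin": 0},{"dx": 0,"dy": 0.2,"dz": 0.2,"spin": 0},{"dx": 0,"dy": 0,"dz": 0,"spin": 0},{"dx": 0,"dy": 0,"dz": 0,"spin": 0}])

```text
time: 4.4
ee_pos: [0.4568, -0.3055, 0.2447]
eef_rot: [1.0, -0.0, -0.0, -0.0]
ft_force: [-0.1, -0.0, 0.5]
width: 0.0006
grip_force: 0.0
```

```bash
python3 - <<'E'
from bench import imaging
import cv2,numpy as np
t=imaging.camera('top')['img'];s=imaging.camera('side')['img']
f=lambda i,x,y:cv2.resize(i[y:y+90,x:x+80,::-1],(400,450),interpolation=cv2.INTER_CUBIC)
cv2.imwrite('pics/chk2.png',np.hstack([f(t,365,195),f(s,325,130)]))
E
```

```text
(no output)
```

View pics/chk2.png

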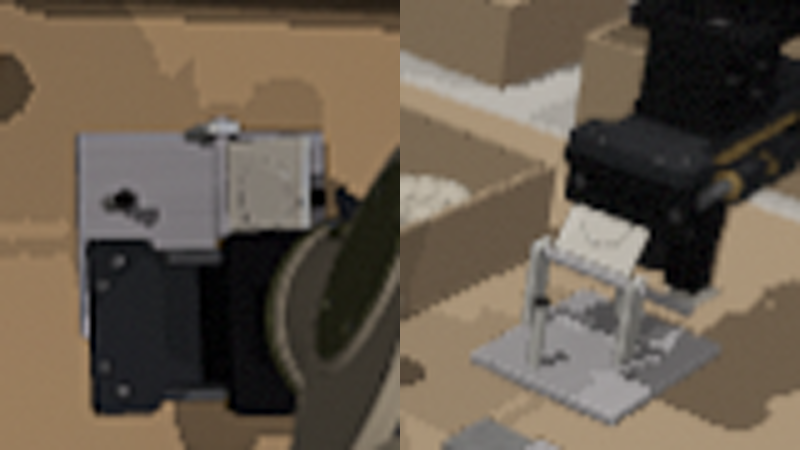

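Call:
move_arm(steps=[{"dx": 0,"dy": 0,"dz": -2.5,"spin": 0},{"dx": 0,"dy": 0,"dz": -3,"spin": 0},{"dx": 0,"dy": 0,"dz": -3,"spin": 0},{"dx": 0,"dy": 0,"dz": -3,"spin": 0},{"dx": 0,"dy": 0,"dz": -3,"spin": 0}])

```text
time: 5.0
ee_pos: [0.4567, -0.3053, 0.3912]
eef_rot: [1.0, 0.0, 0.0, 0.0]
ft_force: [0.5, 0.1, -0.9]
width: 0.0007
grip_force: 0.0
```

Call:
move_arm(steps=[{"dx": -0.2,"dy": -4,"dz": 0,"spin": 0},{"dx": -0.2,"dy": -4,"dz": 0,"spin": 0},{"dx": -0.2,"dy": -4,"dz": 0,"spin": 0},{"dx": -0.2,"dy": -4,"dz": 0,"spin": 0},{"dx": -0.2,"dy": -4,"dz": 0,"spin": 0},{"dx": -0.2,"dy": -4,"dz": 0,"spin": 0},{"dx": -0.2,"dy": -4,"dz": 0,"spin": 0},{"dx": -0.2,"dy": -4,"dz": 0,"spin": 0},{"dx": -0.2,"dy": -4,"dz": 0,"spin": 0},{"dx": -0.2,"dy": -4,"dz": 0,"spin": 0},{"dx": -0.2,"dy": -4,"dz": 0,"spin": 0},{"dx": 0,"dy": -4,"dz": 0,"spin": 0}])

```text
time: 6.2
ee_pos: [0.4342, 0.1762, 0.3901]
eef_rot: [1.0, -0.0, 0.001, 0.0]
ft_force: [0.8, -0.3, 0.2]
width: 0.0004
grip_force: 0.0
```

Call:
move_arm(steps=[{"dx": 0,"dy": -4,"dz": 0,"spin": 0},{"dx": 0,"dy": -4,"dz": 0,"spin": 0},{"dx": 0,"dy": -4,"dz": 0,"spin": 0},{"dx": 0,"dy": 0,"dz": 0,"spin": 0},{"dx": 0,"dy": 0,"dz": 0,"spin": 0}])

```text
time: 6.7
ee_pos: [0.4345, 0.2953, 0.3895]
eef_rot: [1.0, 0.001, -0.0, -0.0]
ft_force: [0.0, -0.1, -0.4]
width: 0.0004
grip_force: 0.0
```

Call:
move_arm(steps=[{"dx": 0,"dy": -2.3,"dz": 0,"spin": 0},{"dx": 0,"dy": -2.3,"dz": 0,"spin": 0},{"dx": 0,"dy": 0,"dz": 0,"spin": 0},{"dx": 0,"dy": 0,"dz": 2,"spin": 0},{"dx": 0,"dy": 0,"dz": 2,"spin": 0},{"dx": 0,"dy": 0,"dz": 2,"spin": 0},{"dx": 0,"dy": 0,"dz": 2,"spin": 0},{"dx": 0,"dy": 0,"dz": 2,"spin": 0},{"dx": 0,"dy": 0,"dz": 2,"spin": 0},{"dx": 0,"dy": 0,"dz": 2.1,"spin": 0},{"dx": 0,"dy": 0,"dz": 0,"spin": 0},{"dx": 0,"dy": 0,"dz": 0,"spin": 0}])

```text
time: 7.9
ee_pos: [0.4354, 0.3395, 0.2493]
eef_rot: [1.0, -0.001, 0.0, 0.0]
ft_force: [0.7, 0.2, 0.6]
width: 0.0006
grip_force: 0.0
```

```bash
python3 - <<'E'
from bench import imaging
import cv2,numpy as np
t=imaging.camera('top')['img'];s=imaging.camera('side')['img']
f=lambda i,x,y:cv2.resize(i[y:y+90,x:x+80,::-1],(400,450),interpolation=cv2.INTER_CUBIC)
cv2.imwrite('pics/chk3.png',np.hstack([f(t,365,195),f(s,165,230)]))
E
```

```text
(no output)
```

View pics/chk3.png

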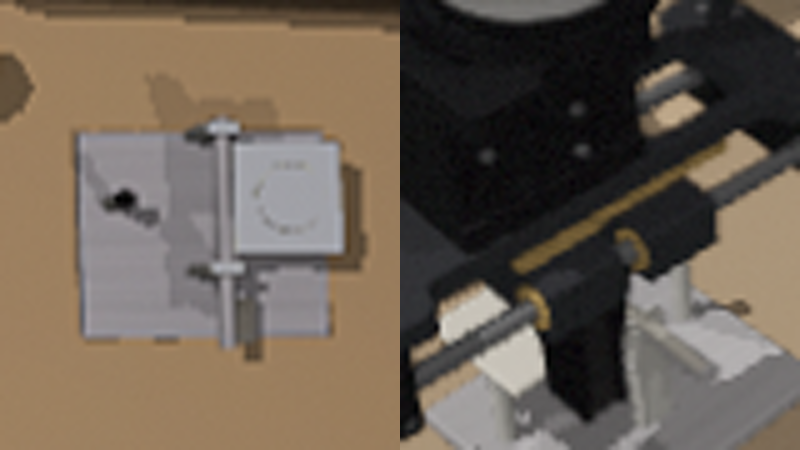

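The left crop shows the snail flag flat with its disc face up at about (290,200), and the stand hasn't moved. The right crop shows the finger beside the half-shell tab at about (590,370), ready to sweep.

Call:
move_arm(steps=[{"dx": 0,"dy": 0,"dz": 0.2,"spin": 0},{"dx": 0,"dy": 0.5,"dz": 0,"spin": 0},{"dx": 0,"dy": 0.5,"dz": 0,"spin": 0},{"dx": 0,"dy": 0.5,"dz": 0,"spin": 0},{"dx": 0,"dy": 0.5,"dz": 0,"spin": 0},{"dx": 0,"dy": 0.5,"dz": 0,"spin": 0},{"dx": 0,"dy": 0.5,"dz": 0,"spin": 0},{"dx": 0,"dy": 0.5,"dz": 0,"spin": 0},{"dx": 0,"dy": 0.5,"dz": 0,"spin": 0}])

```text
time: 8.9
ee_pos: [0.4349, 0.3003, 0.2468]
eef_rot: [1.0, -0.0, 0.0, -0.0]
ft_force: [0.1, 1.6, 0.3]
width: 0.0005
grip_force: 0.8
```

Call:
move_arm(steps=[{"dx": 0,"dy": 0.4,"dz": 0,"spin": 0},{"dx": 0,"dy": 0.4,"dz": 0,"spin": 0},{"dx": 0,"dy": 0.4,"dz": 0,"spin": 0},{"dx": 0,"dy": 0.4,"dz": 0.1,"spin": 0},{"dx": 0,"dy": 0.1,"dz": 0.2,"spin": 0},{"dx": 0,"dy": 0,"dz": 0,"spin": 0},{"dx": 0,"dy": 0,"dz": 0,"spin": 0}])

```text
time: 9.6
ee_pos: [0.4349, 0.2836, 0.2436]
eef_rot: [1.0, -0.0, -0.0, 0.0]
ft_force: [-0.7, 0.1, 0.0]
width: 0.0005
grip_force: 0.0
```

Call:
move_arm(steps=[{"dx": 0,"dy": 0,"dz": -2.5,"spin": 0},{"dx": 0,"dy": 0,"dz": -3,"spin": 0},{"dx": 0,"dy": 0,"dz": -3,"spin": 0},{"dx": 0,"dy": 0,"dz": -3,"spin": 0},{"dx": 0,"dy": 0,"dz": -3,"spin": 0},{"dx": 0,"dy": -4,"dz": 0,"spin": 0},{"dx": 0,"dy": -4,"dz": 0,"spin": 0},{"dx": 0,"dy": -4,"dz": 0,"spin": 0},{"dx": 0,"dy": -4,"dz": 0,"spin": 0},{"dx": 0,"dy": -4,"dz": 0,"spin": 0},{"dx": 0,"dy": 0,"dz": 0,"spin": 0},{"dx": 0,"dy": 0,"dz": 0,"spin": 0}])

```text
time: 10.8
ee_pos: [0.4348, 0.4633, 0.3875]
eef_rot: [1.0, 0.001, -0.002, 0.0]
ft_force: [0.2, -1.8, -0.5]
width: 0.0006
grip_force: 0.0
```

```bash
python3 - <<'E'
from bench import imaging
import cv2
cv2.imwrite('pics/top4.png',cv2.resize(imaging.camera('top')['img'][90:350,60:520,::-1],(800,452)))
E
```

```text
(no output)
```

View pics/top4.png

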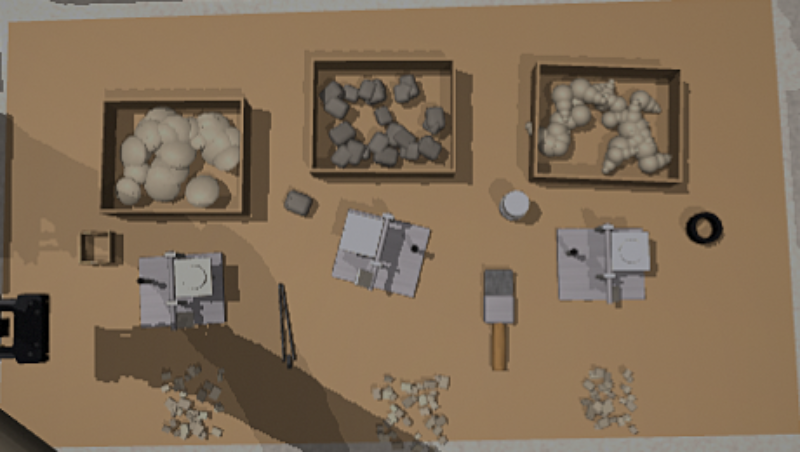

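The half-shell flag at (193,278) and the snail flag at (630,252) both lie over with the disc up. The stone flag at (362,232) is unchanged and nothing else has moved.

Call:
move_arm(steps=[{"dx": 0,"dy": 0,"dz": 0,"spin": 0},{"dx": 0,"dy": 0,"dz": 0,"spin": 0},{"dx": 0,"dy": 0,"dz": 0,"spin": 0},{"dx": 0,"dy": 0,"dz": 0,"spin": 0},{"dx": 0,"dy": 0,"dz": 0,"spin": 0},{"dx": 0,"dy": 0,"dz": 0,"spin": 0},{"dx": 0,"dy": 0,"dz": 0,"spin": 0},{"dx": 0,"dy": 0,"dz": 0,"spin": 0}])

```text
time: 11.65
ee_pos: [0.4362, 0.4617, 0.3878]
eef_rot: [1.0, -0.001, -0.002, -0.0]
ft_force: [-0.0, 0.1, -0.0]
width: 0.0007
grip_force: 0.0
```

```bash
python3 -c "
from bench import job
print(job.close_job())"
```

```text
the job is handed in; nothing more can be done
None
```

The snail and half-shell flags lie flat with their disc faces up, the stone flag is as it was, nothing else visibly moved, and the job is handed in at 11.65 s (no verdict came back).

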